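Restock the wedge stand from the carrying tray, like beside like

ROBOT

A 6-joint arm with a two-finger parallel gripper is mounted at the origin on a cart in front of the work surface, level with it; the furniture and walls round the work are solid. World frame = base frame: x ahead of the robot, y to its left, z up, the work surface at z = 0. Lengths are in m, angles in degrees, forces in N, time in s.
With the tool pointing down it reaches from about 0.35 to 0.875 m from the base axis. Payload 4.2 kg.
Tool frame: the origin (TCP) lies midway between the tips of the shut fingers; the grasp point (between the pads) lies 19 mm behind it; z points along the fingers, y is the line along which they close (so a half turn about z gives the same grasp; the last joint's range is limited). The gripper opens to 87 mm and grips with 3 to 60 N. Pads are 19 mm wide; open, the fingers measure 117 mm over their backs; the gripper's body (75 mm by 190 mm) begins 51 mm behind the grasp point.
Start: joints at [-51.417, 22.042, 0.453, 0, -68.411, -14.817], TCP at [0.252, -0.572, 0.223] pointing down, gripper open.
Joint ranges: [-179.83, 179.83], [-69.29, 118.12], [-61.27, 80.66], [-181.25, 117.63], [-171.15, -9.14], [-177.46, 177.46]. Speed limits (degrees/s): [159.86, 159.86, 180, 180, 180, 180].

INTERFACE

Orientations are given as a 3x3 rotation matrix whose columns are the frame's x, y, z axes.
In Python, from station import r, capture, finish_job gives the robot as it stands (r), with the cameras as plain functions and the job as plain functions.
- The arm moves only by the shell command python3 steer.py, which reads ROWS from standard input. ROWS is one flat JSON list of numbers that holds 1 to 8 rows one after another, with no inner brackets; each row has 7 numbers: the opening from 0.0 (shut) to 1.0 (fully open), then dx, dy, dz in parts of the range, where 1.0 means 0.75 m, then a rotation vector rx, ry, rz in shares of 90 degrees (1.0 is 90 degrees); each row is the pose to reach, as a shift and turn from the pose commanded when the command began, along the tool's axes at that moment; what a row does not reach only later rows make up. A row lasts 1/10 s, in which the tool goes at most 0.05 m and 8.59 degrees, less where a joint would pass 70% of its speed; a pose out of reach is approached as far as the arm can. The fingers move at their own pace and stop on an object; the grip force is fixed at half the most. Time passes only in rows, so rows that do not move let the fingers close. It prints the time, the measured TCP pose, the force, the opening and the grip force at its end. Input that does not fit is refused with a message, and nothing moves.
- r.sense(): the state, without advancing time (a new reading comes with each control period).
- capture(name): name is "scene" or "top" or "wrist"; returns a dict with "pixels" (384x512x3 uint8, red, green, blue), "z_map" (384x512 float32, m along the optical axis (not along the pixel's ray), 0 where there is no reading), "K" (3x3 intrinsics, pixels), "world_from_camera" (4x4, takes a point from camera to world coordinates). Camera axes: x right, y up, looking along -z (the intrinsics and any distortion apply to the point x, -y, -z); pixel columns grow to the right and rows downward; lengths in m; the calibration is good to about 2 mm. The wrist camera is an equidistant fisheye: a pixel r from the principal point sees the ray r / f radians off the axis. A picture is of the moment at which its call begins.
- finish_job(): hands the job in; it is judged then, once.
The state is a dict: "time_s": time; "joints": joint angles; "joint_velocities": joint speeds; "effort": joint torques, N m; "tcp_pos": TCP position; "ee_rot": TCP orientation; "wrist_force": force on the tool from outside, world axes, zero at the start; "moment": the same for the moment, N m; "gripper_width": opening from 0.0 (shut) to 1.0 (fully open); "gripper_force": force on a finger pad.
Only numpy, scipy, OpenCV 4.12 (cv2) and the standard library are available. Lean on these libraries where they do the work, as an engineer would, in place of code of your own. Each camera call takes 0.05 s, during which the arm holds its last target. There are 200 camera calls.

TASK

Restock the wooden stand from the white tray: move the four wedges one by one into the empty right-hand cells, each beside the wedge of the same cheese that is already on display, so that the new row follows the order of the old one. Set each down gently, fully down in its cell, standing up with its printed side facing you as now; leave the wedges on display where they stand.

Things in the scene. Friction and masses are not known exactly. Their poses are not given: they have to be found in the camera images.
- tray: White carrying tray, fixed, 328 x 134 mm, at the right (between it and the stand a wire cutter's raised bow reaches 230 mm up: carry higher). Origin: centre of its underside on the worktop; x roughly away from the robot, along its row of 4 cells. Cell centres x = -120, -40, 40, 120 mm, y = 0; each 64 mm clear in x, 122 mm in y. Cell floor 12 mm, wire fence tops 22 mm above the worktop.
- stand: Wooden stand, fixed, 328 x 260 mm, at the left. Origin: centre of its underside; x roughly away from the robot, y left. Rows at x = -120, -40, 40, 120 mm, each a left cell (centre y = 63 mm, on display) and an empty right one (y = -63 mm), 64 mm clear in x, 122 mm in y. Floor 12 mm, wire fence tops 22 mm above the origin. Mid-cell, a wedge's origin is -22 mm in x, +5 mm in y from the centre.
- maroon_wedge: New stock in the tray, 160 g: wedge, wine-red print on its flat side, maroon sticker on its sloping top; stands on a cut face, print to the robot. Origin: foot of the printed side; z up, x from print to back (40 mm), y left. Spans y -58 (thin tip) to +48 mm, 89 mm high at y = 2. Grasp across the thickness at x = 21, y = 2, z = 55 mm; 34 mm free either side.
- purple_wedge: New stock in the tray, 130 g: wedge, violet print on its flat side, purple sticker on its sloping top; stands on a cut face, print to the robot. Origin: foot of the printed side; z up, x from print to back (41 mm), y left. Spans y -53 (thin tip) to +43 mm, 74 mm high at y = 7. Grasp across the thickness at x = 21.5, y = 3, z = 46 mm; 34 mm free either side.
- green_wedge: New stock in the tray, 140 g: wedge, green print on its flat side, green sticker on its sloping top; stands on a cut face, print to the robot. Origin: foot of the printed side; z up, x from print to back (42 mm), y left. Spans y -49 (thin tip) to +41 mm, 76 mm high at y = 2. Grasp across the thickness at x = 22, y = 2, z = 46 mm; 34 mm free either side.
- black_wedge: New stock in the tray, 110 g: wedge, black-and-white print on its flat side, black sticker on its sloping top; stands on a cut face, print to the robot. Origin: foot of the printed side; z up, x from print to back (45 mm), y left. Spans y -49 (thin tip) to +36 mm, 58 mm high at y = 13. Grasp across the thickness at x = 23.5, y = 8, z = 46 mm; 34 mm free either side.
- maroon_display: Stock on display in a left cell of the stand, loose, to be left alone: wedge of the same cheese as maroon_wedge (wine-red print, maroon sticker), standing alike; origin and axes alike; 40 mm thick, y -58 to +48 mm, 86 mm high. The new wedge's place beside it (middle of the right cell): new origin at x = 0, y = -126, z = 0 mm in this wedge's frame.
- purple_display: Stock on display in a left cell of the stand, loose, to be left alone: wedge of the same cheese as purple_wedge (violet print, purple sticker), standing alike; origin and axes alike; 41 mm thick, y -52 to +43 mm, 80 mm high. The new wedge's place beside it (middle of the right cell): new origin at x = 0, y = -126, z = 0 mm in this wedge's frame.
- green_display: Stock on display in a left cell of the stand, loose, to be left alone: wedge of the same cheese as green_wedge (green print, green sticker), standing alike; origin and axes alike; 42 mm thick, y -52 to +39 mm, 66 mm high. The new wedge's place beside it (middle of the right cell): new origin at x = 0, y = -126, z = 0 mm in this wedge's frame.
- black_display: Stock on display in a left cell of the stand, loose, to be left alone: wedge of the same cheese as black_wedge (black-and-white print, black sticker), standing alike; origin and axes alike; 45 mm thick, y -49 to +36 mm, 57 mm high. The new wedge's place beside it (middle of the right cell): new origin at x = 0, y = -126, z = 0 mm in this wedge's frame.

How it is judged:
By the outcome, as a careful person would: the job done as asked, in the order asked, and still so for the second after the job is handed in, with the robot touching nothing.
It also fails if it takes over 123 s, if anything falls off the work surface, if the arm or the gripper's body presses on something with over 40 N, if the wrist force passes 120 N, or if a joint passes its speed limit or range.

## Working session

There is one attempt and no reset: what is moved stays moved. The work goes in short steps, Python scripts to look and compute and a shell command to move; the robot and the scene stay as the last step left them, time stands still between calls to the robot, and variables do not carry over. Pictures are saved under pics/ and viewed, at most 14 in all, crops included, and the job is handed in when it is done.

```bash
ls; mkdir -p pics
cat > h.py <<'E'
import numpy as np,cv2
from station import r, capture, finish_job
def save(name,fn,c=None):
    c=c or capture(name); cv2.imwrite('pics/'+fn,c['pixels'][:,:,::-1]); return c
E
python3 - <<'E'
from h import *
for n in("scene","top"):
    c=save(n,n+'0.png'); print(n,c['K'].tolist(),np.round(c['world_from_camera'],4).tolist(),[k for k in c],(c['z_map']>0).mean())
s=r.sense();print(s)
E
```

```text
pics
station.py
steer.py
scene [[478.80991315739277, 0.0, 258.39947186896444], [0.0, 478.80991315739277, 197.11618110391763], [0.0, 0.0, 1.0]] [[0.5328, -0.664, 0.5246, 1.2634], [0.8462, 0.4185, -0.3298, -0.3743], [-0.0006, 0.6197, 0.7848, 1.172], [0.0, 0.0, 0.0, 1.0]] ['pixels', 'z_map', 'K', 'world_from_camera'] 0.9959157307942709
top [[463.64904850285825, 0.0, 253.09727543568272], [0.0, 463.64904850285825, 192.91230327767326], [0.0, 0.0, 1.0]] [[-0.0156, 0.9965, -0.082, 0.3569], [-0.9999, -0.0156, 0.0009, 0.0828], [-0.0004, 0.082, 0.9966, 1.5259], [0.0, 0.0, 0.0, 1.0]] ['pixels', 'z_map', 'K', 'world_from_camera'] 0.996185302734375
{'time_s': 0.1, 'joints': array([-5.14191888e+01,  2.20860409e+01,  3.88653833e-01, -2.46754548e-02,
       -6.84101969e+01, -1.48169107e+01]), 'joint_velocities': array([ 0.02924981,  0.0028725 ,  0.16384396,  0.08174653,  0.01052476,
       -0.09456322]), 'effort': array([-1.18624601e-03, -3.91690421e+01,  1.87934858e+01,  4.23176318e+00,
        1.34965187e-02, -7.14783027e-05]), 'tcp_pos': array([ 0.2516636 , -0.57152005,  0.2215811 ]), 'ee_rot': array([[-9.15277700e-01, -4.02822538e-01, -8.57897076e-04],
       [-4.02823440e-01,  9.15276093e-01,  1.71755266e-03],
       [ 9.33437629e-05,  1.91761870e-03, -9.99998157e-01]]), 'wrist_force': array([-0.23922922, -0.49361893,  0.06461236]), 'moment': array([-0.01889911,  0.0096041 , -0.0378437 ]), 'gripper_force': 0.0, 'gripper_width': 1.0024712545084575}
```

View pics/scene0.png

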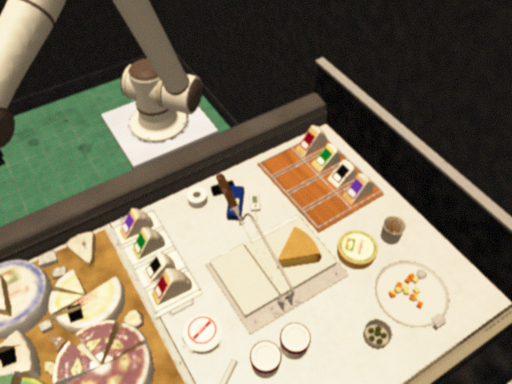

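View pics/top0.png

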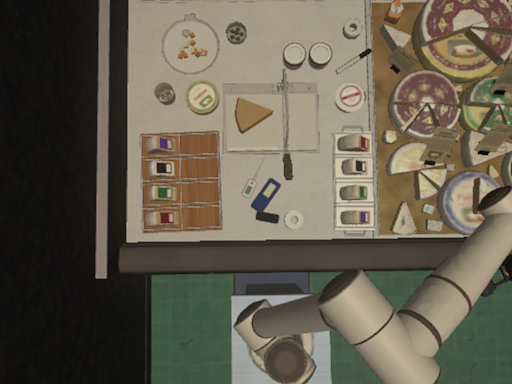

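The scene view shows the tray's four wedges at about (135,222), (148,242), (158,265), (170,288): purple, green, black, maroon from near to far. The stand's display wedges at about (312,140), (327,158), (343,173), (358,190) are maroon, green, black, purple from near to far. The top view agrees (stand at x≈160, tray at x≈355), and the cutter bow lies between them.

```bash
cat >> h.py <<'E'
def cloud(c):
    h,w=c['z_map'].shape; u,v=np.meshgrid(np.arange(w),np.arange(h)); K=c['K']; d=c['z_map']
    P=np.stack([(u-K[0,2])/K[0,0]*d,-(v-K[1,2])/K[1,1]*d,-d],-1); T=c['world_from_camera']
    W=P@T[:3,:3].T+T[:3,3]; W[d==0]=np.nan; return W
E
python3 - <<'E'
from h import *
c=save("wrist","wrist0.png");print(c['K'],np.round(c['world_from_camera'],4).tolist())
for n in("top","scene"):
    W=cloud(capture(n)); X,Y,Z=W[...,0],W[...,1],W[...,2]
    for nm,(ya,yb),zlo in(("stand",(0.05,0.6),.035),("tray",(-.4,-.05),.035)):
        m=((Z>zlo)&(Z<.13)&(Y>ya)&(Y<yb)&(X>.15)&(X<.85)).astype(np.uint8)
        k,l,st,ce=cv2.connectedComponentsWithStats(m)
        for i in range(1,k):
            if st[i,4]<40: continue
            p=W[l==i]; lo,hi=np.percentile(p,[2,98],0); print(n,nm,st[i,:5],np.round(p.mean(0),3),'lo',lo.round(3),'hi',hi.round(3),'rect',[np.round(q,3) for q in cv2.minAreaRect(p[:,:2].astype(np.float32))])
    m=(X>.2)&(X<.8)&(Y>-.1)&(Y<.05); print(n,'table z',np.nanmedian(Z[m]))
E
```

```text
[[297.31863964   0.         257.24950787]
 [  0.         297.31863964 189.74151549]
 [  0.           0.           1.        ]] [[-0.4018, -0.8759, -0.267, 0.179], [0.9157, -0.3837, -0.1191, -0.6033], [0.0019, -0.2924, 0.9563, 0.3842], [0.0, 0.0, 0.0, 1.0]]
top stand [  81   75   14  229 1407] [0.502 0.599 0.084] lo [0.164 0.597 0.038] hi [0.835 0.6   0.128] rect [array([0.499, 0.598]), array([0.699, 0.004]), np.float64(0.003)]
top stand [ 112   74  153  201 6248] [0.35  0.334 0.08 ] lo [0.231 0.062 0.04 ] hi [0.805 0.505 0.123] rect [array([0.538, 0.279]), array([0.624, 0.456]), np.float64(0.157)]
top stand [186  81  33  32 541] [0.8   0.243 0.038] lo [0.751 0.195 0.035] hi [0.845 0.293 0.044] rect [array([0.798, 0.244]), array([0.103, 0.105]), np.float64(1.088)]
top stand [154  82  21  21 196] [0.815 0.367 0.054] lo [0.782 0.335 0.036] hi [0.842 0.395 0.072] rect [array([0.812, 0.365]), array([0.062, 0.062]), np.float64(1.489)]
top stand [232  97  30  37 740] [0.727 0.097 0.078] lo [0.678 0.053 0.036] hi [0.777 0.135 0.089] rect [array([0.735, 0.098]), array([0.12 , 0.095]), np.floa
[... 4159 characters left out ...]
4 -0.289  0.036] hi [ 0.659 -0.208  0.099] rect [array([ 0.598, -0.246]), array([0.094, 0.124]), np.float64(88.814)]
scene tray [104 277  20  34 395] [ 0.575 -0.382  0.047] lo [ 0.538 -0.399  0.037] hi [ 0.617 -0.362  0.052] rect [array([ 0.579, -0.379]), array([0.088, 0.042]), np.float64(0.642)]
scene tray [ 182  314   40   41 1107] [ 0.795 -0.243  0.046] lo [ 0.748 -0.285  0.035] hi [ 0.837 -0.198  0.055] rect [array([ 0.794, -0.244]), array([0.096, 0.106]), np.float64(52.868)]
scene tray [122 323  31  58 715] [ 0.764 -0.386  0.077] lo [ 0.696 -0.4    0.058] hi [ 0.829 -0.368  0.085] rect [array([ 0.759, -0.382]), array([0.035, 0.151]), np.float64(89.988)]
scene table z 0.03188790401229957
```

View pics/wrist0.png

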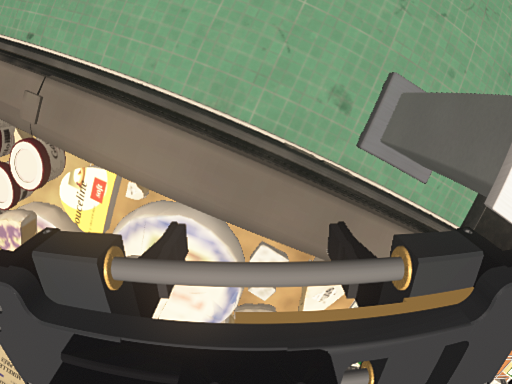

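The wrist view shows only the gripper over the board with the counter edge; nothing usable for measuring from here. The two fixed views' depth agrees on all eight wedges to about 3 mm, and their heights match the text (for example maroon display at 98–99 mm, expected 12+86). Next I'll refine origins, yaw and the stand frame.

```bash
cat > m.py <<'E'
from h import *
# name: region centre(x,y), ymin,ymax,H,yapex,thick
G={'tp':(.398,-.243,-53,43,74,7,41),'tg':(.477,-.242,-49,41,76,2,42),'tb':(.562,-.243,-49,36,58,13,45),'tm':(.635,-.246,-58,48,89,2,40),
'sm':(.402,.383,-58,48,86,2,40),'sg':(.484,.382,-52,39,66,2,42),'sb':(.564,.385,-49,36,57,13,45),'sp':(.641,.385,-52,43,80,7,41)}
def measure(W,keys=G,pr=True):
    out={}
    for k in keys:
        cx,cy,a,b,H,ya,t=G[k]; X,Y,Z=W[...,0],W[...,1],W[...,2]
        m=(abs(X-cx)<.036)&(abs(Y-cy)<.062)&(Z>.027)&(Z<.12); p=W[m]
        if len(p)<30: continue
        ys=[]
        for h in np.arange(.018,H/1000-.012,.006):
            q=p[abs(p[:,2]-.012-h)<.004]
            if len(q)<8: continue
            f=h*1000/H; lo,hi=np.percentile(q[:,1],[2,98]); 
            ys.append((lo-(a*(1-f)+ya*f)/1000,hi-(b*(1-f)+ya*f)/1000))
        ys=np.array(ys)
        bins=np.arange(cy-.032,cy+.03,.006); e=[]
        for c in bins:
            q=p[abs(p[:,1]-c)<.004]
            if len(q)>4: e.append((c,*np.percentile(q[:,0],[3,97])))
        e=np.array(e); n=np.polyfit(e[:,0],e[:,1],1); f=np.polyfit(e[:,0],e[:,2],1)
        y0=ys.mean()
        print(k,len(p),'ytip %.4f yleft %.4f y0 %.4f'%(*np.median(ys,0),y0),'x near %.4f far %.4f thick %.4f'%(np.polyval(n,y0),np.polyval(f,y0),np.polyval(f,y0)-np.polyval(n,y0)),'yaw n %.1f f %.1f'%tuple(-np.degrees(np.arctan([n[0],f[0]]))),'top %.4f'%np.percentile(p[:,2],99))
E
python3 - <<'E'
from m import *
C={n:capture(n) for n in("top","scene")}
for n,c in C.items():
    W=cloud(c); print(n); measure(W)
    hsv=cv2.cvtColor(c['pixels'],cv2.COLOR_RGB2HSV); X,Y,Z=W[...,0],W[...,1],W[...,2]
    # stand: wood colour in region; tray: z between 5 and 26mm
    m=(hsv[...,1]>90)&(hsv[...,0]<22)&(X>.3)&(X<.78)&(Y>.15)&(Y<.5)&(Z<.03)&(Z>-.01)
    q=W[m]; print('stand',len(q),'z',np.percentile(q[:,2],[2,50,98]).round(4),[np.round(v,4) for v in cv2.minAreaRect(q[:,:2].astype(np.float32))])
    m=(Z>.007)&(Z<.03)&(X>.33)&(X<.72)&(Y>-.32)&(Y<-.15); q=W[m]; print('tray',len(q),np.percentile(q[:,2],[2,20,50,80,98]).round(4),[np.round(v,4) for v in cv2.minAreaRect(q[:,:2].astype(np.float32))])
E
```

```text
top
tp 356 ytip -0.2523 yleft -0.2307 y0 -0.2420 x near 0.3768 far 0.4177 thick 0.0409 yaw n -3.1 f 1.5 top 0.0886
tg 361 ytip -0.2492 yleft -0.2269 y0 -0.2379 x near 0.4550 far 0.4964 thick 0.0413 yaw n 2.4 f 1.5 top 0.0886
tb 325 ytip -0.2555 yleft -0.2373 y0 -0.2445 x near 0.5400 far 0.5829 thick 0.0429 yaw n -1.0 f 1.3 top 0.0724
tm 457 ytip -0.2520 yleft -0.2293 y0 -0.2407 x near 0.6150 far 0.6553 thick 0.0403 yaw n -3.2 f -2.0 top 0.1019
sm 413 ytip 0.3762 yleft 0.3991 y0 0.3846 x near 0.3826 far 0.4226 thick 0.0401 yaw n 2.2 f 4.2 top 0.1001
sg 350 ytip 0.3801 yleft 0.4007 y0 0.3899 x near 0.4633 far 0.5053 thick 0.0421 yaw n 1.8 f -0.7 top 0.0809
sb 339 ytip 0.3743 yleft 0.3968 y0 0.3871 x near 0.5416 far 0.5854 thick 0.0438 yaw n 1.2 f 4.7 top 0.0739
sp 394 ytip 0.3761 yleft 0.3975 y0 0.3862 x near 0.6202 far 0.6595 thick 0.0393 yaw n 2.8 f 2.8 top 0.0954
stand 4826 z [0.0052 0.0126 0.0242] [array([0.5692, 0.3195]), array([0.4152, 0.2569]), np.float64(1.5947)]
tray 2588 [0.0075 0.0103 0.0138 0.0203 0.0278] [array([ 0.523 , -0.2348]), array([0.3857, 0.1694]), np.float64(0.141
[... 422 characters left out ...]
 0.0394 yaw n -8.3 f -2.5 top 0.1011
sm 462 ytip 0.3756 yleft 0.3915 y0 0.3833 x near 0.3932 far 0.4248 thick 0.0317 yaw n -26.9 f 2.1 top 0.0966
sg 364 ytip 0.3776 yleft 0.3943 y0 0.3861 x near 0.4720 far 0.5071 thick 0.0351 yaw n -21.3 f -1.9 top 0.0788
sb 351 ytip 0.3734 yleft 0.3860 y0 0.3795 x near 0.5459 far 0.5874 thick 0.0415 yaw n -23.4 f 0.7 top 0.0711
sp 455 ytip 0.3743 yleft 0.3908 y0 0.3817 x near 0.6294 far 0.6621 thick 0.0326 yaw n -22.7 f 1.8 top 0.0923
stand 4623 z [0.0068 0.0126 0.0256] [array([0.5418, 0.3418]), array([0.4556, 0.327 ]), np.float64(3.7952)]
tray 2872 [0.0078 0.0107 0.0142 0.0217 0.0286] [array([ 0.515 , -0.2355]), array([0.1657, 0.3697]), np.float64(89.904)]
```

Run:
```python
from m import *
for n in("top","scene"):
    c=capture(n); W=cloud(c); hsv=cv2.cvtColor(c['pixels'],cv2.COLOR_RGB2HSV); X,Y,Z=W[...,0],W[...,1],W[...,2]
    m=((hsv[...,1]>90)&(hsv[...,0]<22)&(X>.32)&(X<.72)&(Y>.17)&(Y<.5)&(Z<.03)&(Z>.004)).astype(np.uint8)
    m=cv2.morphologyEx(m,cv2.MORPH_OPEN,np.ones((3,3)));k,l,st,_=cv2.connectedComponentsWithStats(m); i=1+st[1:,4].argmax(); q=W[l==i]
    print(n,st[i],[np.round(v,4) for v in cv2.minAreaRect(q[:,:2].astype(np.float32))])
    def edge(ax,s,rng):
        P=[]
        for a in np.arange(*rng,.004):
            z=q[abs(q[:,1-ax]-a)<.003]
            if len(z)>5: P.append((a,np.percentile(z[:,ax],98 if s>0 else 2)))
        P=np.array(P); f=np.polyfit(*P.T,1); res=P[:,1]-np.polyval(f,P[:,0]); g=abs(res)<2*res.std()+1e-4; f=np.polyfit(*P[g].T,1); return f,res.std()
    for nm,ax,s,rng in(('right',1,-1,(.38,.66)),('left',1,1,(.38,.66)),('near',0,-1,(.22,.43)),('far',0,1,(.22,.43))):
        f,e=edge(ax,s,rng); mid=sum(rng)/2; print(nm,'at mid %.3f: %.4f slope deg %.2f resid %.4f'%(mid,np.polyval(f,mid),np.degrees(np.arctan(f[0])),e))
    # fence tops
    if n=='top':
        cv2.imwrite('pics/topcrop.png',cv2.resize(c['pixels'][120:240,130:390,::-1],None,fx=3,fy=3,interpolation=cv2.INTER_CUBIC))
```

```text
top [144 207  76  22 912] [array([0.4047, 0.3163]), array([0.0629, 0.2459]), np.float64(1.6113)]
right at mid 0.520: 0.1997 slope deg 1.08 resid 0.0022
left at mid 0.520: 0.1446 slope deg -61.60 resid 0.0312
near at mid 0.325: 0.3751 slope deg -1.95 resid 0.0042
far at mid 0.325: 0.4140 slope deg -20.05 resid 0.0134
scene [ 262  142  121   90 4244] [array([0.5263, 0.3161]), array([0.3268, 0.2591]), np.float64(1.9371)]
right at mid 0.520: 0.1976 slope deg 1.65 resid 0.0066
left at mid 0.520: 0.3509 slope deg 0.78 resid 0.0320
near at mid 0.325: 0.3966 slope deg 17.05 resid 0.0114
far at mid 0.325: 0.6834 slope deg 0.08 resid 0.0018
```

View pics/topcrop.png

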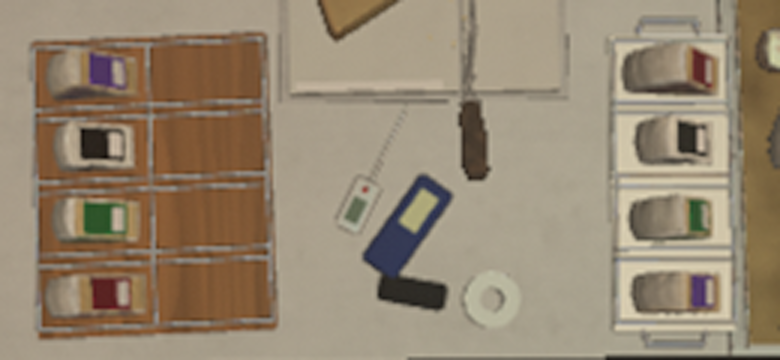

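The crop shows stand rows with purple (95,72), black (97,145), green (97,218) and maroon (97,293), with empty cells at x≈210. The tray at x≈670 holds maroon, black, green and purple from far to near. The scene rectangle for the stand is 327x259 mm (expected 328x260), centred at (.526,.316) with yaw of about 1.8°. The display wedges also fit that frame. Now a helper that prints distances in tool axes, then the first approach.

```bash
cat > go.py <<'E'
import sys
from h import *
from scipy.spatial.transform import Rotation as R
# args x y z yaw(of tool: tool y = -world x at yaw 0) ; prints delta in tool axes
x,y,z,w=map(float,sys.argv[1:]); s=r.sense(); E=s['ee_rot']
T=R.from_euler('z',w,degrees=True).as_matrix()@np.array([[0,-1,0],[-1,0,0],[0,0,-1.]])
d=np.array([x,y,z])-s['tcp_pos']; v=R.from_matrix(E.T@T).as_rotvec(degrees=True)
print('t %.2f'%s['time_s'],'d',(E.T@d).round(4),'rot',v.round(2),'dist %.3f'%np.linalg.norm(d),'tcp',s['tcp_pos'].round(4))
E
cat > tg.py <<'E'
import numpy as np
c=np.array([.5255,.3165]); a=np.radians(1.8); Rm=np.array([[np.cos(a),-np.sin(a)],[np.sin(a),np.cos(a)]])
for n,row,gx,gy,gz in(('maroon',-120,21,2,55),('green',-40,22,2,46),('black',40,23.5,8,46),('purple',120,21.5,3,46)):
    print(n,(c+Rm@np.array([row-22+gx,-58+gy])/1000).round(4),'display grasp',(c+Rm@np.array([row-22+gx,68+gy])/1000).round(4),'tcp z',12+gz-19)
E
python3 tg.py; python3 go.py .398 -.240 .30 0
```

```text
maroon [0.4063 0.2567] display grasp [0.4024 0.3827] tcp z 48
green [0.4873 0.2593] display grasp [0.4833 0.3852] tcp z 39
black [0.5686 0.2678] display grasp [0.5646 0.3938] tcp z 39
purple [0.6467 0.2653] display grasp [0.6427 0.3912] tcp z 39
t 0.45 d [-0.2675  0.2449 -0.0775] rot [ 1.000e-02  1.000e-02 -6.624e+01] dist 0.371 tcp [ 0.2519 -0.5719  0.2225]
```

Careful with the scale: shifts go in shares of 0.75 m and turns go in shares of 90 degrees. That gives: -0.25 m / 0.75 = -0.3333, 0.23 m / 0.75 = 0.3067, -58 degrees / 90 = -0.6444.

```bash
echo '[1, 0, 0, -0.0533, 0, 0, 0, 1, -0.0533, 0.04, -0.1033, 0, 0, -0.0922, 1, -0.1067, 0.08, -0.1033, 0, 0, -0.1833, 1, -0.16, 0.1333, -0.1033, 0, 0, -0.2778, 1, -0.2133, 0.1867, -0.1033, 0, 0, -0.3667, 0.71, -0.2533, 0.2267, -0.1033, 0, 0, -0.4611, 0.71, -0.3, 0.2733, -0.1033, 0, 0, -0.5556, 0.71, -0.3333, 0.3067, -0.1033, 0, 0, -0.6444]' | python3 steer.py; python3 go.py .398 -.240 .30 0
```

```text
time_s: 1.25
tcp_pos: [0.388, -0.2595, 0.3004]
ee_rot: [[-0.138, -0.99, 0.001], [-0.99, 0.138, -0.0], [0.0, -0.001, -1.0]]
wrist_force: [1.0, 0.1, 0.5]
gripper_width: 0.809
gripper_force: 0.0
t 1.25 d [-0.0207 -0.0072  0.0004] rot [-0.06 -0.01 -7.91] dist 0.022 tcp [ 0.388  -0.2595  0.3004]
```

Converted, -0.0207 m / 0.75 = -0.0276, -0.0072 m / 0.75 = -0.0096, -7.9 degrees / 90 = -0.0878.

```bash
echo '[0.71, -0.0276, -0.0096, 0, 0, 0, -0.0878, 0.71, -0.0276, -0.0096, 0, 0, 0, -0.0878, 0.71, -0.0276, -0.0096, 0, 0, 0, -0.0878]' | python3 steer.py; python3 go.py .398 -.240 .039 0
python3 - <<'E'
from m import *
c=save("wrist","wrist1.png")
E
```

```text
time_s: 1.55
tcp_pos: [0.3979, -0.2417, 0.3002]
ee_rot: [[-0.006, -1.0, 0.0], [-1.0, 0.006, -0.0], [0.0, -0.0, -1.0]]
wrist_force: [-0.9, -0.1, -0.8]
gripper_width: 0.717
gripper_force: 0.0
t 1.55 d [-1.700e-03 -1.000e-04  2.612e-01] rot [-0.01 -0.01 -0.35] dist 0.261 tcp [ 0.3979 -0.2417  0.3002]
```

View pics/wrist1.png

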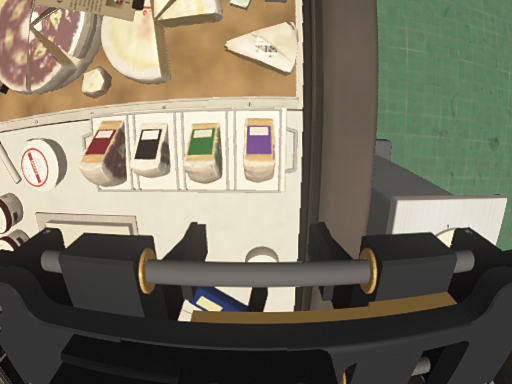

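The wrist view shows maroon (103,152), black (150,152), green (205,152) and purple (259,150) in the tray. The finger tips at x≈193 and 325 are centred on the purple wedge. I'll check the positions with wrist depth.

```bash
cat >> h.py <<'E'
def wcloud(c):
    h,w=c['z_map'].shape; u,v=np.meshgrid(np.arange(w),np.arange(h)); K=c['K']; d=c['z_map']
    a=(u-K[0,2])/K[0,0]; b=(v-K[1,2])/K[1,1]; th=np.hypot(a,b)+1e-9; k=np.tan(np.minimum(th,1.4))/th
    P=np.stack([a*k*d,-b*k*d,-d],-1); T=c['world_from_camera']; W=P@T[:3,:3].T+T[:3,3]; W[d==0]=np.nan; return W
E
python3 - <<'E'
from m import *
W=wcloud(capture("wrist")); measure(W,['tp','tg','tb','tm'])
E
```

```text
tp 1710 ytip -0.2523 yleft -0.2331 y0 -0.2527 x near 0.3768 far 0.4160 thick 0.0392 yaw n -2.8 f 0.5 top 0.0874
tg 1792 ytip -0.2491 yleft -0.2296 y0 -0.2401 x near 0.4541 far 0.4948 thick 0.0406 yaw n 2.3 f 3.8 top 0.0887
tb 1532 ytip -0.2552 yleft -0.2392 y0 -0.2477 x near 0.5380 far 0.5809 thick 0.0429 yaw n -1.3 f 7.1 top 0.0702
tm 2148 ytip -0.2522 yleft -0.2302 y0 -0.2425 x near 0.6134 far 0.6518 thick 0.0384 yaw n -2.6 f 4.3 top 0.1014
```

Converted, 0.261 m / 0.75 = 0.348, 0.25 m / 0.75 = 0.3333, 2.6 degrees / 90 = 0.0289.

```bash
python3 go.py .397 -.240 .039 -2.9; echo '[0.71, -0.0027, 0.0013, 0.06, 0, 0, 0.0289, 0.71, -0.0027, 0.0013, 0.12, 0, 0, 0.0289, 0.71, -0.0027, 0.0013, 0.18, 0, 0, 0.0289, 0.71, -0.0027, 0.0013, 0.2333, 0, 0, 0.0289, 0.71, -0.0027, 0.0013, 0.28, 0, 0, 0.0289, 0.71, -0.0027, 0.0013, 0.3133, 0, 0, 0.0289, 0.71, -0.0027, 0.0013, 0.3333, 0, 0, 0.0289, 0.71, -0.0027, 0.0013, 0.348, 0, 0, 0.0289]' | python3 steer.py; python3 go.py .397 -.240 .039 -2.9
```

```text
t 1.65 d [-0.0026  0.0005  0.261 ] rot [ 0.01 -0.    2.45] dist 0.261 tcp [ 0.3975 -0.2425  0.3   ]
time_s: 2.45
tcp_pos: [0.3959, -0.2409, 0.0376]
ee_rot: [[-0.054, -0.999, -0.002], [-0.999, 0.054, 0.0], [-0.0, 0.002, -1.0]]
wrist_force: [0.3, 0.1, -0.5]
gripper_width: 0.709
gripper_force: 0.0
t 2.45 d [-0.001  -0.0011 -0.0014] rot [ 0.13  0.01 -0.2 ] dist 0.002 tcp [ 0.3959 -0.2409  0.0376]
```

```bash
echo '[0, 0, 0, 0, 0, 0, 0, 0, 0, 0, 0, 0, 0, 0, 0, 0, 0, 0, 0, 0, 0, 0, 0, 0, 0, 0, 0, 0, 0, 0, 0, 0, 0, 0, 0, 0, 0, 0, 0, 0, 0, 0]' | python3 steer.py; python3 go.py .397 -.240 .039 0
```

```text
time_s: 3.05
tcp_pos: [0.3969, -0.2401, 0.0399]
ee_rot: [[-0.051, -0.999, 0.0], [-0.999, 0.051, -0.0], [0.0, -0.0, -1.0]]
wrist_force: [-2.6, -0.5, 6.2]
gripper_width: 0.449
gripper_force: 29.7
t 3.05 d [-0.0001 -0.0001  0.0009] rot [-0.02 -0.02 -2.91] dist 0.001 tcp [ 0.3969 -0.2401  0.0399]
```

Converted, -0.275 m / 0.75 = -0.3667, -0.245 m / 0.75 = -0.3267.

```bash
echo '[0, 0, 0, -0.0133, 0, 0, 0, 0, 0, 0, -0.04, 0, 0, 0, 0, 0, 0, -0.08, 0, 0, 0, 0, 0, 0, -0.14, 0, 0, 0, 0, 0, 0, -0.2, 0, 0, 0, 0, 0, 0, -0.2667, 0, 0, 0, 0, 0, 0, -0.3267, 0, 0, 0, 0, 0, 0, -0.3667, 0, 0, 0]' | python3 steer.py; python3 go.py .645 .264 .315 1.8
```

```text
time_s: 3.85
tcp_pos: [0.3974, -0.24, 0.3184]
ee_rot: [[-0.051, -0.999, 0.006], [-0.999, 0.051, -0.002], [0.001, -0.006, -1.0]]
wrist_force: [-0.3, 0.1, -1.7]
gripper_width: 0.448
gripper_force: 29.7
t 3.85 d [-0.516  -0.2217  0.0041] rot [-0.36 -0.09 -4.72] dist 0.562 tcp [ 0.3974 -0.24    0.3184]
```

Converted, -0.295 m / 0.75 = -0.3933, -0.255 m / 0.75 = -0.34, -3.5 degrees / 90 = -0.0389.

```bash
echo '[0, -0.0267, -0.012, 0, 0, 0, 0, 0, -0.0733, -0.032, 0, 0, 0, -0.0056, 0, -0.1267, -0.0547, 0, 0, 0, -0.0111, 0, -0.18, -0.0773, 0, 0, 0, -0.0167, 0, -0.2333, -0.1, 0, 0, 0, -0.0222, 0, -0.2867, -0.1227, 0, 0, 0, -0.0278, 0, -0.34, -0.1467, 0, 0, 0, -0.0333, 0, -0.3933, -0.1693, 0, 0, 0, -0.0389]' | python3 steer.py; python3 go.py .645 .264 .315 1.8;  echo '[0, -0.0533, -0.0267, 0, 0, 0, 0, 0, -0.1067, -0.0533, 0, 0, 0, -0.0033, 0, -0.16, -0.0733, 0, 0, 0, -0.0067, 0, -0.2067, -0.0933, 0, 0, 0, -0.0111, 0, -0.2467, -0.1067, 0, 0, 0, -0.0122, 0, -0.2733, -0.1173, 0, 0, 0, -0.0122, 0, -0.2867, -0.124, 0, 0, 0, -0.0122, 0, -0.2893, -0.1253, 0, 0, 0, -0.0122]' | python3 steer.py; python3 go.py .645 .264 .045 1.8
python3 - <<'E'
from m import *
c=save("wrist","wrist2.png"); measure(wcloud(c),['sm','sg','sb','sp'])
E
```

```text
time_s: 4.65
tcp_pos: [0.5389, 0.0502, 0.3144]
ee_rot: [[0.011, -1.0, 0.0], [-1.0, -0.011, 0.001], [-0.001, -0.0, -1.0]]
wrist_force: [0.9, -0.4, -1.6]
gripper_width: 0.446
gripper_force: 29.7
t 4.65 d [-0.2127 -0.1083 -0.0004] rot [-0.03  0.04 -1.19] dist 0.239 tcp [0.5389 0.0502 0.3144]
time_s: 5.45
tcp_pos: [0.6306, 0.267, 0.3132]
ee_rot: [[0.03, -1.0, -0.001], [-1.0, -0.03, -0.0], [0.0, 0.001, -1.0]]
wrist_force: [0.8, -0.5, -2.4]
gripper_width: 0.45
gripper_force: 29.7
t 5.45 d [ 0.0034 -0.0147  0.2682] rot [ 0.07 -0.02 -0.08] dist 0.269 tcp [0.6306 0.267  0.3132]
sm 970 ytip 0.3796 yleft 0.3596 y0 0.3702 x near 0.3920 far 0.4247 thick 0.0327 yaw n -41.6 f 1.0 top 0.0818
sg 883 ytip 0.3832 yleft 0.3715 y0 0.3785 x near 0.4783 far 0.5060 thick 0.0277 yaw n -40.7 f -0.8 top 0.0665
sb 301 ytip 0.3782 yleft 0.3495 y0 0.3642 x near 0.5428 far 0.5628 thick 0.0200 yaw n 7.3 f 35.3 top 0.0613
```

View pics/wrist2.png

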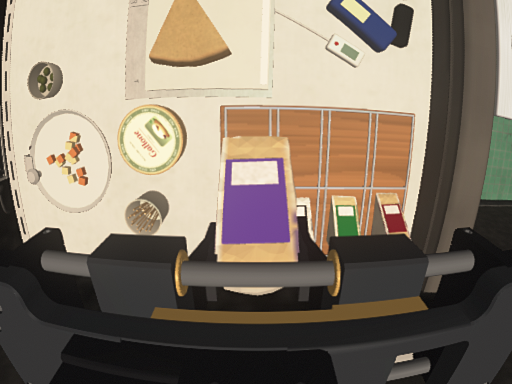

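The view shows the purple wedge gripped upright (257,195) above the far row, with empty stand cells at x 225–410, y 110–185. It is about 15 mm short in x, so I'll correct that and descend.

Converted, 0.215 m / 0.75 = 0.2867, -0.0147 m / 0.75 = -0.0196.

```bash
echo '[0, 0.004, -0.0196, 0, 0, 0, 0, 0, 0.004, -0.0196, 0.0267, 0, 0, 0, 0, 0.004, -0.0196, 0.08, 0, 0, 0, 0, 0.004, -0.0196, 0.1333, 0, 0, 0, 0, 0.004, -0.0196, 0.1867, 0, 0, 0, 0, 0.004, -0.0196, 0.24, 0, 0, 0, 0, 0.004, -0.0196, 0.2733, 0, 0, 0, 0, 0.004, -0.0196, 0.2867, 0, 0, 0]' | python3 steer.py; python3 go.py .645 .264 .045 1.8;python3 - <<'E'
from m import *
for n in("top","scene"):
  c=capture(n); W=cloud(c);X,Y,Z=W[...,0],W[...,1],W[...,2]
  print(n); measure(W,['sp'])
  # fence points right cell far row: z 17..30mm
  m=(Z>.017)&(Z<.03)&(X>.56)&(X<.72)&(Y>.18)&(Y<.33);p=W[m];H,xe,ye=np.histogram2d(p[:,0],p[:,1],bins=[np.arange(.56,.72,.01),[.18,.205,.23,.30,.325]]);print(np.c_[xe[:-1].round(3),H].astype(object).tolist())
E
```

```text
time_s: 6.3
tcp_pos: [0.6436, 0.2612, 0.0962]
ee_rot: [[0.027, -1.0, -0.005], [-1.0, -0.027, -0.003], [0.003, 0.005, -1.0]]
wrist_force: [-0.6, -0.2, -1.7]
gripper_width: 0.446
gripper_force: 29.7
t 6.30 d [-0.0029 -0.0017  0.0512] rot [ 0.3  -0.15 -0.24] dist 0.051 tcp [0.6436 0.2612 0.0962]
top
sp 105 ytip 0.3759 yleft 0.3585 y0 0.3658 x near 0.6189 far 0.6355 thick 0.0167 yaw n 11.4 f 43.2 top 0.0705
[[0.56, 6.0, 1.0, 2.0, 4.0], [0.57, 7.0, 1.0, 4.0, 4.0], [0.58, 4.0, 1.0, 0.0, 0.0], [0.59, 3.0, 1.0, 0.0, 0.0], [0.6, 7.0, 11.0, 4.0, 0.0], [0.61, 6.0, 3.0, 8.0, 4.0], [0.62, 5.0, 3.0, 1.0, 0.0], [0.63, 1.0, 0.0, 2.0, 0.0], [0.64, 7.0, 0.0, 0.0, 0.0], [0.65, 6.0, 0.0, 0.0, 1.0], [0.66, 8.0, 0.0, 0.0, 1.0], [0.67, 2.0, 0.0, 0.0, 0.0], [0.68, 5.0, 8.0, 0.0, 0.0], [0.69, 0.0, 0.0, 0.0, 0.0], [0.7, 0.0, 0.0, 0.0, 0.0]]
scene
sp 138 ytip 0.3901 yleft 0.3926 y0 0.3943 x near 0.6385 far 0.6619 thick 0.0234 yaw n -2.1 f 3.3 top 0.0940
[[0.56, 5.0, 0.0, 2.0, 0.0], [0.57, 4.0, 0.0, 0.0, 0.0], [0.58, 4.0, 2.0, 0.0, 0.0], [0.59, 3.0, 1.0, 0.0, 0.0], [0.6, 5.0, 8.0, 0.0, 0.0], [0.61, 11.0, 9.0, 0.0, 0.0], [0.62, 5.0, 1.0, 0.0, 0.0], [0.63, 3.0, 0.0, 0.0, 1.0], [0.64, 4.0, 0.0, 4.0, 0.0], [0.65, 4.0, 1.0, 0.0, 4.0], [0.66, 4.0, 2.0, 0.0, 3.0], [0.67, 5.0, 3.0, 13.0, 9.0], [0.68, 5.0, 7.0, 15.0, 3.0], [0.69, 0.0, 0.0, 0.0, 0.0], [0.7, 0.0, 0.0, 0.0, 0.0]]
```

The fences are at x≈.608 and .685 with middle .646, so the target is right. Set down.

Converted, 0.055 m / 0.75 = 0.0733, 0.054 m / 0.75 = 0.072.

```bash
echo '[0, -0.004, -0.0027, 0.02, 0, 0, 0, 0, -0.004, -0.0027, 0.04, 0, 0, 0, 0, -0.004, -0.0027, 0.0533, 0, 0, 0, 0, -0.004, -0.0027, 0.0627, 0, 0, 0, 0, -0.004, -0.0027, 0.068, 0, 0, 0, 0, -0.004, -0.0027, 0.072, 0, 0, 0, 0, -0.004, -0.0027, 0.0733, 0, 0, 0, 0, -0.004, -0.0027, 0.0733, 0, 0, 0]' | python3 steer.py; python3 go.py .645 .264 .0395 1.8
```

```text
time_s: 7.2
tcp_pos: [0.6475, 0.2667, 0.0443]
ee_rot: [[0.029, -1.0, 0.0], [-1.0, -0.029, 0.0], [-0.0, -0.0, -1.0]]
wrist_force: [0.2, -0.6, -1.1]
gripper_width: 0.446
gripper_force: 29.7
t 7.20 d [0.0026 0.0026 0.0048] rot [-0.02  0.01 -0.13] dist 0.006 tcp [0.6475 0.2667 0.0443]
```

Converted, 0.0045 m / 0.75 = 0.006, 0.004 m / 0.75 = 0.0053.

```bash
echo '[0, 0.0035, 0.0035, 0.002, 0, 0, 0, 0, 0.0035, 0.0035, 0.004, 0, 0, 0, 0, 0.0035, 0.0035, 0.0053, 0, 0, 0, 0, 0.0035, 0.0035, 0.006, 0, 0, 0, 0, 0.0035, 0.0035, 0.006, 0, 0, 0]' | python3 steer.py; python3 go.py .645 .264 .0395 1.8
```

```text
time_s: 7.7
tcp_pos: [0.6448, 0.2638, 0.04]
ee_rot: [[0.029, -1.0, 0.0], [-1.0, -0.029, -0.0], [0.0, -0.0, -1.0]]
wrist_force: [-1.2, -1.3, 2.4]
gripper_width: 0.448
gripper_force: 29.7
t 7.70 d [-0.0002 -0.0002  0.0005] rot [-0.   -0.01 -0.13] dist 0.001 tcp [0.6448 0.2638 0.04  ]
```

Contact felt (force z rose from -1.1 to +2.4). Release and rise.

Converted, -0.125 m / 0.75 = -0.1667, -0.08 m / 0.75 = -0.1067.

```bash
echo '[0.5, 0, 0, 0, 0, 0, 0, 0.6, 0, 0, 0, 0, 0, 0, 0.71, 0, 0, 0, 0, 0, 0, 0.71, 0, 0, 0, 0, 0, 0, 0.71, 0, 0, -0.0133, 0, 0, 0, 0.71, 0, 0, -0.0533, 0, 0, 0, 0.71, 0, 0, -0.1067, 0, 0, 0, 0.71, 0, 0, -0.1667, 0, 0, 0]' | python3 steer.py; echo '[0.71, 0, 0, -0.06, 0, 0, 0, 0.71, 0, 0, -0.12, 0, 0, 0, 0.71, 0, 0, -0.16, 0, 0, 0, 0.71, 0, 0, -0.1867, 0, 0, 0, 0.71, 0, 0, -0.1933, 0, 0, 0]' | python3 steer.py
python3 - <<'E'
from m import *
G['np']=(.645,.261,-53,43,74,7,41)
c=save("scene","scene1.png");measure(cloud(c),['np','sp']);cv2.imwrite('pics/sc1.png',cv2.resize(c['pixels'][110:240,240:400,::-1],None,fx=4,fy=4))
measure(cloud(capture("top")),['np','sp'])
E
python3 go.py .633 -.24 .315 -2.8
```

```text
time_s: 8.5
tcp_pos: [0.6443, 0.2635, 0.1656]
ee_rot: [[0.029, -1.0, -0.002], [-1.0, -0.029, -0.001], [0.001, 0.002, -1.0]]
wrist_force: [1.9, 0.8, 0.0]
gripper_width: 0.706
gripper_force: 0.0
time_s: 9.0
tcp_pos: [0.6457, 0.2641, 0.3141]
ee_rot: [[0.029, -1.0, 0.006], [-1.0, -0.029, 0.003], [-0.003, -0.007, -1.0]]
wrist_force: [0.1, 1.4, -0.2]
gripper_width: 0.711
gripper_force: 0.0
np 466 ytip 0.2477 yleft 0.2622 y0 0.2547 x near 0.6321 far 0.6679 thick 0.0358 yaw n -23.3 f 2.7 top 0.0879
sp 455 ytip 0.3749 yleft 0.3903 y0 0.3818 x near 0.6296 far 0.6623 thick 0.0327 yaw n -26.3 f 1.3 top 0.0927
np 246 ytip 0.2473 yleft 0.2309 y0 0.2387 x near 0.6263 far 0.6671 thick 0.0407 yaw n 1.8 f 6.0 top 0.0869
sp 266 ytip 0.3958 yleft 0.3989 y0 0.3959 x near 0.6195 far 0.6593 thick 0.0399 yaw n -1.7 f 0.7 top 0.0938
t 9.10 d [ 0.5034  0.0264 -0.0052] rot [-0.07  0.07  4.47] dist 0.504 tcp [0.6447 0.264  0.3104]
```

View pics/sc1.png

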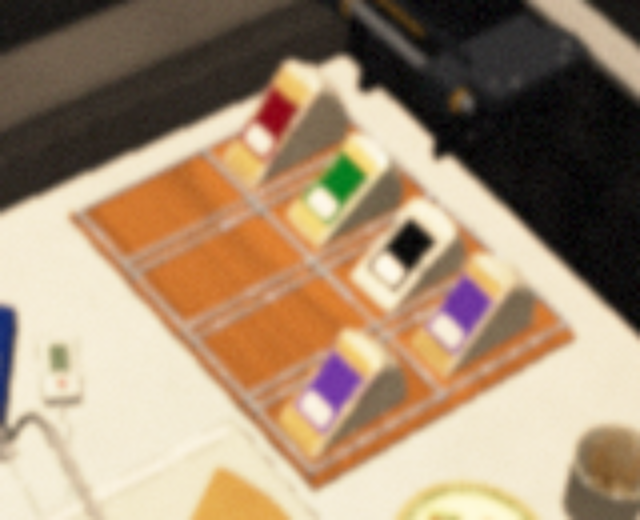

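The new purple wedge stands upright beside the purple display (crop (340,390) against (460,315)). The shift between them is -127 mm in y and +5 mm in x, as it should be with a yaw of 1.8°. Next is maroon; on the way I'll measure the stand's long fences near that row.

Converted, 0.358 m / 0.75 = 0.4773, 0.31 m / 0.75 = 0.4133, 3.2 degrees / 90 = 0.0356.

```bash
echo '[0.71, 0.0333, 0.0013, 0, 0, 0, 0.0033, 0.71, 0.0933, 0.0053, -0.0067, 0, 0, 0.0089, 0.71, 0.1573, 0.008, -0.0067, 0, 0, 0.0133, 0.71, 0.2213, 0.012, -0.0067, 0, 0, 0.0178, 0.71, 0.2853, 0.0147, -0.0067, 0, 0, 0.0222, 0.71, 0.3493, 0.0187, -0.0067, 0, 0, 0.0267, 0.71, 0.4133, 0.0213, -0.0067, 0, 0, 0.0311, 0.71, 0.4773, 0.0253, -0.0067, 0, 0, 0.0356]' | python3 steer.py; python3 go.py .633 -.239 .315 -2.8; echo '[0.71, 0.06, 0.0053, 0, 0, 0, 0.0056, 0.71, 0.1133, 0.008, 0, 0, 0, 0.0111, 0.71, 0.1533, 0.0107, 0, 0, 0, 0.0144, 0.71, 0.18, 0.0107, 0, 0, 0, 0.0144, 0.71, 0.1933, 0.0113, 0, 0, 0, 0.0144]' | python3 steer.py; python3 go.py .633 -.239 .315 -2.8
python3 - <<'E'
from m import *
for n in("top","scene"):
  W=cloud(capture(n));X,Y,Z=W[...,0],W[...,1],W[...,2]
  for nm,a,b in(('right',.165,.225),('mid',.285,.35)):
    P=[]
    for x in np.arange(.37,.69,.005):
      m=(abs(X-x)<.0025)&(Z>.0165)&(Z<.027)&(Y>a)&(Y<b)
      if 1<=m.sum()<=6: P.append((x,np.median(Y[m])))
    P=np.array(P); f=np.polyfit(*P.T,1)
    for _ in range(4):
      g=abs(P[:,1]-np.polyval(f,P[:,0]))<.006; f=np.polyfit(*P[g].T,1)
    print(n,nm,g.sum(),len(P),'y at .406,.487,.568,.645:',np.polyval(f,[.406,.487,.568,.645]).round(4),'deg %.2f'%np.degrees(np.arctan(f[0])))
E
```

```text
time_s: 9.9
tcp_pos: [0.6352, -0.0962, 0.3124]
ee_rot: [[-0.027, -1.0, -0.004], [-1.0, 0.027, 0.0], [-0.0, 0.004, -1.0]]
wrist_force: [0.4, -0.2, 0.6]
gripper_width: 0.708
gripper_force: 0.0
t 9.90 d [ 0.1428 -0.0017 -0.0027] rot [0.22 0.   1.26] dist 0.143 tcp [ 0.6352 -0.0962  0.3124]
time_s: 10.4
tcp_pos: [0.6228, -0.2409, 0.312]
ee_rot: [[-0.052, -0.999, -0.004], [-0.999, 0.052, 0.001], [-0.001, 0.004, -1.0]]
wrist_force: [-0.1, 0.4, 0.1]
gripper_width: 0.709
gripper_force: 0.0
t 10.40 d [-0.0024 -0.01   -0.003 ] rot [ 0.24  0.05 -0.16] dist 0.011 tcp [ 0.6228 -0.2409  0.312 ]
top right 38 51 y at .406,.487,.568,.645: [0.1924 0.1942 0.1961 0.1978] deg 1.30
top mid 13 30 y at .406,.487,.568,.645: [0.3157 0.3184 0.3212 0.3238] deg 1.95
scene right 34 45 y at .406,.487,.568,.645: [0.1881 0.1902 0.1923 0.1942] deg 1.46
scene mid 8 28 y at .406,.487,.568,.645: [0.326  0.3272 0.3283 0.3294] deg 0.81
```

Careful with the scale: shifts go in shares of 0.75 m and turns go in shares of 90 degrees. That gives: 0.2 m / 0.75 = 0.2667, 0.19 m / 0.75 = 0.2533, 0.2 degrees / 90 = 0.0022.

```bash
echo '[0.71, -0.0027, -0.0133, 0, 0.0022, 0, 0, 0.71, -0.0027, -0.0133, 0.06, 0.0022, 0, 0, 0.71, -0.0027, -0.0133, 0.12, 0.0022, 0, 0, 0.71, -0.0027, -0.0133, 0.1733, 0.0022, 0, 0, 0.71, -0.0027, -0.0133, 0.22, 0.0022, 0, 0, 0.71, -0.0027, -0.0133, 0.2533, 0.0022, 0, 0, 0.71, -0.0027, -0.0133, 0.2667, 0.0022, 0, 0, 0.71, -0.0027, -0.0133, 0.2667, 0.0022, 0, 0]' | python3 steer.py;  python3 go.py .633 -.239 .048 -2.8
```

```text
time_s: 11.3
tcp_pos: [0.6339, -0.2364, 0.113]
ee_rot: [[-0.048, -0.999, 0.001], [-0.999, 0.048, 0.0], [-0.0, -0.001, -1.0]]
wrist_force: [0.3, 0.5, 0.2]
gripper_width: 0.708
gripper_force: 0.0
t 11.30 d [0.0027 0.0008 0.065 ] rot [-0.03  0.02  0.06] dist 0.065 tcp [ 0.6339 -0.2364  0.113 ]
```

Converted, 0.065 m / 0.75 = 0.0867, 0.063 m / 0.75 = 0.084.

```bash
echo '[0.71, 0.0036, 0.0013, 0.0267, 0, 0, 0, 0.71, 0.0036, 0.0013, 0.0533, 0, 0, 0, 0.71, 0.0036, 0.0013, 0.0733, 0, 0, 0, 0.71, 0.0036, 0.0013, 0.084, 0, 0, 0, 0.71, 0.0036, 0.0013, 0.0867, 0, 0, 0, 0.71, 0.0036, 0.0013, 0.0867, 0, 0, 0]' | python3 steer.py;  python3 go.py .633 -.239 .048 -2.8; echo '[0, 0, 0, 0, 0, 0, 0, 0, 0, 0, 0, 0, 0, 0, 0, 0, 0, 0, 0, 0, 0, 0, 0, 0, 0, 0, 0, 0, 0, 0, 0, 0, 0, 0, 0, 0, 0, 0, 0, 0, 0, 0]' | python3 steer.py; python3 go.py .633 -.239 .048 0
```

```text
time_s: 11.9
tcp_pos: [0.6336, -0.2404, 0.0502]
ee_rot: [[-0.049, -0.999, 0.005], [-0.999, 0.049, -0.001], [0.0, -0.005, -1.0]]
wrist_force: [0.4, 0.6, -0.2]
gripper_width: 0.712
gripper_force: 0.0
t 11.90 d [-0.0014  0.0007  0.0022] rot [-0.26 -0.02 -0.01] dist 0.003 tcp [ 0.6336 -0.2404  0.0502]
time_s: 12.5
tcp_pos: [0.6341, -0.2406, 0.0504]
ee_rot: [[-0.049, -0.999, 0.006], [-0.999, 0.049, -0.001], [0.001, -0.006, -1.0]]
wrist_force: [1.9, 0.2, 3.5]
gripper_width: 0.436
gripper_force: 30.0
t 12.50 d [-0.0015  0.0012  0.0023] rot [-0.35 -0.04 -2.81] dist 0.003 tcp [ 0.6341 -0.2406  0.0504]
```

Converted, -0.28 m / 0.75 = -0.3733, -0.245 m / 0.75 = -0.3267.

```bash
echo '[0, 0, 0, -0.0133, 0, 0, 0, 0, 0, 0, -0.04, 0, 0, 0, 0, 0, 0, -0.08, 0, 0, 0, 0, 0, 0, -0.14, 0, 0, 0, 0, 0, 0, -0.2, 0, 0, 0, 0, 0, 0, -0.2667, 0, 0, 0, 0, 0, 0, -0.3267, 0, 0, 0, 0, 0, 0, -0.3733, 0, 0, 0]' | python3 steer.py; python3 go.py .4065 .259 .33 1.8
```

```text
time_s: 13.3
tcp_pos: [0.6312, -0.2404, 0.3331]
ee_rot: [[-0.05, -0.999, 0.005], [-0.999, 0.05, -0.001], [0.0, -0.005, -1.0]]
wrist_force: [0.1, 0.0, -0.7]
gripper_width: 0.435
gripper_force: 30.0
t 13.30 d [-0.4876  0.2492  0.0018] rot [-0.28 -0.03 -4.64] dist 0.548 tcp [ 0.6312 -0.2404  0.3331]
```

Converted, -0.29 m / 0.75 = -0.3867, -0.25 m / 0.75 = -0.3333, -3.5 degrees / 90 = -0.0389.

```bash
echo '[0, -0.024, 0.012, 0, 0, 0, 0, 0, -0.0667, 0.0347, 0, 0, 0, -0.0056, 0, -0.12, 0.0613, 0, 0, 0, -0.0111, 0, -0.1733, 0.088, 0, 0, 0, -0.0167, 0, -0.2267, 0.116, 0, 0, 0, -0.0222, 0, -0.28, 0.1427, 0, 0, 0, -0.0278, 0, -0.3333, 0.1707, 0, 0, 0, -0.0333, 0, -0.3867, 0.1973, 0, 0, 0, -0.0389]' | python3 steer.py; python3 go.py .4065 .259 .33 1.8;  echo '[0, -0.0467, 0.024, 0, 0, 0, 0, 0, -0.0933, 0.048, 0, 0, 0, -0.0033, 0, -0.14, 0.072, 0, 0, 0, -0.0067, 0, -0.1867, 0.0933, 0, 0, 0, -0.0111, 0, -0.22, 0.1093, 0, 0, 0, -0.0122, 0, -0.2467, 0.1213, 0, 0, 0, -0.0122, 0, -0.2573, 0.1253, 0, 0, 0, -0.0122, 0, -0.2573, 0.1253, 0, 0, 0, -0.0122]' | python3 steer.py; python3 go.py .4065 .259 .1 1.8
```

```text
time_s: 14.1
tcp_pos: [0.4963, 0.0577, 0.3288]
ee_rot: [[0.012, -1.0, 0.001], [-1.0, -0.012, -0.0], [0.0, -0.001, -1.0]]
wrist_force: [1.0, 0.7, -1.5]
gripper_width: 0.437
gripper_force: 30.0
t 14.10 d [-0.2024  0.0875 -0.0014] rot [-0.08 -0.03 -1.13] dist 0.220 tcp [0.4963 0.0577 0.3288]
time_s: 14.9
tcp_pos: [0.4015, 0.2487, 0.3284]
ee_rot: [[0.032, -0.999, 0.002], [-0.999, -0.032, -0.001], [0.001, -0.002, -1.0]]
wrist_force: [-0.5, -0.9, -1.0]
gripper_width: 0.441
gripper_force: 30.0
t 14.90 d [-0.0104 -0.0048  0.2284] rot [-0.13 -0.07  0.06] dist 0.229 tcp [0.4015 0.2487 0.3284]
```

Converted, 0.228 m / 0.75 = 0.304, 0.22 m / 0.75 = 0.2933.

```bash
echo '[0, -0.0139, -0.0064, 0, 0, 0, 0, 0, -0.0139, -0.0064, 0.04, 0, 0, 0, 0, -0.0139, -0.0064, 0.1, 0, 0, 0, 0, -0.0139, -0.0064, 0.16, 0, 0, 0, 0, -0.0139, -0.0064, 0.22, 0, 0, 0, 0, -0.0139, -0.0064, 0.2667, 0, 0, 0, 0, -0.0139, -0.0064, 0.2933, 0, 0, 0, 0, -0.0139, -0.0064, 0.304, 0, 0, 0]' | python3 steer.py; echo '[0, 0, 0, 0, 0, 0, 0]' | python3 steer.py;python3 go.py .4065 .259 .0505 1.8
```

```text
time_s: 15.7
tcp_pos: [0.4074, 0.2574, 0.0983]
ee_rot: [[0.029, -1.0, 0.0], [-1.0, -0.029, -0.004], [0.004, -0.0, -1.0]]
wrist_force: [-0.3, -0.0, -2.0]
gripper_width: 0.438
gripper_force: 30.0
time_s: 15.8
tcp_pos: [0.408, 0.2585, 0.0999]
ee_rot: [[0.03, -1.0, 0.002], [-1.0, -0.03, -0.002], [0.002, -0.002, -1.0]]
wrist_force: [-0.4, -0.2, -0.6]
gripper_width: 0.439
gripper_force: 30.0
t 15.80 d [-0.0007  0.0016  0.0494] rot [-0.13 -0.12 -0.09] dist 0.049 tcp [0.408  0.2585 0.0999]
```

Converted, 0.045 m / 0.75 = 0.06, 0.042 m / 0.75 = 0.056.

```bash
echo '[0, 0, 0.002, 0.02, 0, 0, 0, 0, 0, 0.002, 0.04, 0, 0, 0, 0, 0, 0.002, 0.0507, 0, 0, 0, 0, 0, 0.002, 0.056, 0, 0, 0, 0, 0, 0.002, 0.06, 0, 0, 0, 0, 0, 0.002, 0.06, 0, 0, 0]' | python3 steer.py; python3 go.py .4065 .259 .0505 1.8; echo '[0, 0, 0, 0.002, 0, 0, 0, 0, 0, 0, 0.004, 0, 0, 0, 0, 0, 0, 0.0053, 0, 0, 0, 0, 0, 0, 0.006, 0, 0, 0, 0, 0, 0, 0.006, 0, 0, 0]' | python3 steer.py; python3 go.py .4065 .259 .0505 1.8
```

```text
time_s: 16.4
tcp_pos: [0.4066, 0.2592, 0.056]
ee_rot: [[0.031, -1.0, 0.004], [-1.0, -0.031, 0.0], [-0.0, -0.004, -1.0]]
wrist_force: [1.3, -0.2, -0.6]
gripper_width: 0.439
gripper_force: 30.0
t 16.40 d [0.0002 0.0001 0.0055] rot [-0.23  0.01 -0.03] dist 0.006 tcp [0.4066 0.2592 0.056 ]
time_s: 16.9
tcp_pos: [0.4062, 0.259, 0.0511]
ee_rot: [[0.031, -1.0, 0.003], [-1.0, -0.031, -0.0], [0.0, -0.003, -1.0]]
wrist_force: [0.3, -0.6, -1.3]
gripper_width: 0.439
gripper_force: 30.0
t 16.90 d [-0.     -0.0003  0.0006] rot [-0.19 -0.02 -0.03] dist 0.001 tcp [0.4062 0.259  0.0511]
```

Not in contact yet, so I'll lower by millimetre steps.

Converted, 0.0014 m / 0.75 = 0.0019, 0.0007 m / 0.75 = 0.0009.

```bash
echo '[0, 0, 0, 0.0009, 0, 0, 0, 0, 0, 0, 0.0019, 0, 0, 0, 0, 0, 0, 0.0019, 0, 0, 0]' | python3 steer.py|grep -E 'pos|force'; echo '[0.5, 0, 0, 0, 0, 0, 0, 0.6, 0, 0, 0, 0, 0, 0, 0.71, 0, 0, 0, 0, 0, 0, 0.71, 0, 0, 0, 0, 0, 0, 0.71, 0, 0, -0.0133, 0, 0, 0, 0.71, 0, 0, -0.0533, 0, 0, 0, 0.71, 0, 0, -0.1067, 0, 0, 0, 0.71, 0, 0, -0.1667, 0, 0, 0]' | python3 steer.py; echo '[0.71, 0, 0, -0.06, 0, 0, 0, 0.71, 0, 0, -0.12, 0, 0, 0, 0.71, 0, 0, -0.16, 0, 0, 0, 0.71, 0, 0, -0.1867, 0, 0, 0]' | python3 steer.py; python3 go.py .475 -.238 .315 2.3;python3 - <<'E'
from m import *
G['nm']=(.4065,.2575,-58,48,89,2,40);G['np']=(.645,.261,-53,43,74,7,41)
for n in('scene','top'): measure(cloud(capture(n)),['nm','np','sm'])
E
```

```text
tcp_pos: [0.4064, 0.2591, 0.0502]
wrist_force: [-1.4, -0.0, 3.6]
gripper_force: 30.0
time_s: 18.0
tcp_pos: [0.4053, 0.2583, 0.1761]
ee_rot: [[0.031, -1.0, 0.002], [-1.0, -0.031, -0.002], [0.002, -0.002, -1.0]]
wrist_force: [0.2, 1.1, 0.1]
gripper_width: 0.708
gripper_force: 0.0
time_s: 18.4
tcp_pos: [0.4057, 0.2592, 0.3187]
ee_rot: [[0.031, -0.999, 0.007], [-1.0, -0.031, 0.004], [-0.004, -0.007, -1.0]]
wrist_force: [0.0, -0.1, 0.1]
gripper_width: 0.71
gripper_force: 0.0
t 18.40 d [ 0.4991 -0.0538  0.0023] rot [-0.43  0.21 -0.52] dist 0.502 tcp [0.4057 0.2592 0.3187]
nm 521 ytip 0.2437 yleft 0.2605 y0 0.2524 x near 0.3956 far 0.4298 thick 0.0342 yaw n -23.6 f 0.4 top 0.1013
np 470 ytip 0.2478 yleft 0.2634 y0 0.2556 x near 0.6323 far 0.6681 thick 0.0357 yaw n -23.0 f 2.8 top 0.0881
sm 465 ytip 0.3749 yleft 0.3896 y0 0.3820 x near 0.3931 far 0.4249 thick 0.0319 yaw n -24.7 f 1.7 top 0.0980
nm 315 ytip 0.2449 yleft 0.2148 y0 0.2320 x near 0.3875 far 0.4282 thick 0.0406 yaw n -1.6 f 1.9 top 0.1042
np 391 ytip 0.2484 yleft 0.2704 y0 0.2602 x near 0.6251 far 0.6648 thick 0.0397 yaw n 3.6 f 4.1 top 0.0894
```

Maroon is down: its top is at 101 mm as expected, and it sits 131 mm right of its display. Next is green.

Converted, 0.358 m / 0.75 = 0.4773, 0.262 m / 0.75 = 0.3493, -0.5 degrees / 90 = -0.0056.

```bash
echo '[0.71, 0.0333, -0.004, 0, 0, 0, 0, 0.71, 0.0933, -0.0107, 0, 0, 0, 0, 0.71, 0.1573, -0.0173, 0, 0, 0, 0, 0.71, 0.2213, -0.024, 0, 0, 0, -0.0033, 0.71, 0.2853, -0.0307, 0, 0, 0, -0.0033, 0.71, 0.3493, -0.0373, 0, 0, 0, -0.0056, 0.71, 0.4133, -0.044, 0, 0, 0, -0.0056, 0.71, 0.4773, -0.0507, 0, 0, 0, -0.0056]' | python3 steer.py|grep pos; echo '[0.71, 0.06, -0.0067, 0, 0, 0, 0, 0.71, 0.1133, -0.012, 0, 0, 0, 0, 0.71, 0.1533, -0.0173, 0, 0, 0, 0, 0.71, 0.18, -0.02, 0, 0, 0, 0, 0.71, 0.1867, -0.0213, 0, 0, 0, 0, 0.71, 0.1867, -0.0213, 0, 0, 0, 0, 0.71, 0.1867, -0.0213, 0, 0, 0, 0]' | python3 steer.py|grep pos; python3 go.py .475 -.237 .1 2.3
```

```text
tcp_pos: [0.4534, -0.0995, 0.3142]
tcp_pos: [0.4755, -0.2362, 0.3147]
t 20.00 d [0.0009 0.0011 0.2147] rot [-0.15  0.01 -0.  ] dist 0.215 tcp [ 0.4755 -0.2362  0.3147]
```

Converted, 0.215 m / 0.75 = 0.2867, 0.21 m / 0.75 = 0.28.

```bash
echo '[0.71, 0.0013, 0.0013, 0.0333, 0, 0, 0, 0.71, 0.0013, 0.0013, 0.0933, 0, 0, 0, 0.71, 0.0013, 0.0013, 0.1533, 0, 0, 0, 0.71, 0.0013, 0.0013, 0.2133, 0, 0, 0, 0.71, 0.0013, 0.0013, 0.2533, 0, 0, 0, 0.71, 0.0013, 0.0013, 0.28, 0, 0, 0, 0.71, 0.0013, 0.0013, 0.2867, 0, 0, 0, 0.71, 0.0013, 0.0013, 0.2867, 0, 0, 0]' | python3 steer.py|grep pos; python3 go.py .475 -.237 .039 2.3
```

```text
tcp_pos: [0.4757, -0.2372, 0.1001]
t 20.80 d [-0.0002  0.0009  0.0611] rot [-0.15 -0.02  0.05] dist 0.061 tcp [ 0.4757 -0.2372  0.1001]
```

Converted, 0.061 m / 0.75 = 0.0813, 0.06 m / 0.75 = 0.08.

```bash
echo '[0.71, 0, 0.0013, 0.0267, 0, 0, 0, 0.71, 0, 0.0013, 0.0533, 0, 0, 0, 0.71, 0, 0.0013, 0.0707, 0, 0, 0, 0.71, 0, 0.0013, 0.08, 0, 0, 0, 0.71, 0, 0.0013, 0.0813, 0, 0, 0, 0.71, 0, 0.0013, 0.0813, 0, 0, 0]' | python3 steer.py|grep pos; echo '[0, 0, 0, 0, 0, 0, 0, 0, 0, 0, 0, 0, 0, 0, 0, 0, 0, 0, 0, 0, 0, 0, 0, 0, 0, 0, 0, 0, 0, 0, 0, 0, 0, 0, 0, 0, 0, 0, 0, 0, 0, 0]' | python3 steer.py; echo '[0, 0, 0, -0.0133, 0, 0, 0, 0, 0, 0, -0.04, 0, 0, 0, 0, 0, 0, -0.08, 0, 0, 0, 0, 0, 0, -0.14, 0, 0, 0, 0, 0, 0, -0.2, 0, 0, 0, 0, 0, 0, -0.2667, 0, 0, 0, 0, 0, 0, -0.3267, 0, 0, 0, 0, 0, 0, -0.3733, 0, 0, 0]' | python3 steer.py | tail -4; python3 go.py .488 .262 .32 1.8
```

```text
tcp_pos: [0.4758, -0.2381, 0.0402]
time_s: 22.0
tcp_pos: [0.4752, -0.2381, 0.0394]
ee_rot: [[0.04, -0.999, 0.004], [-0.999, -0.04, -0.0], [0.001, -0.004, -1.0]]
wrist_force: [0.4, 0.2, 2.1]
gripper_width: 0.456
gripper_force: 29.9
ee_rot: [[0.04, -0.999, 0.006], [-0.999, -0.04, -0.001], [0.001, -0.006, -1.0]]
wrist_force: [0.1, -0.2, -2.5]
gripper_width: 0.454
gripper_force: 29.9
t 22.80 d [-0.499  -0.0343  0.0023] rot [-0.37 -0.06  0.47] dist 0.500 tcp [ 0.4735 -0.238   0.3226]
```

Converted, -0.29 m / 0.75 = -0.3867, -0.25 m / 0.75 = -0.3333, 0.5 degrees / 90 = 0.0056.

```bash
echo '[0, -0.024, -0.0013, 0, 0, 0, 0, 0, -0.0667, -0.004, 0, 0, 0, 0, 0, -0.12, -0.008, 0, 0, 0, 0, 0, -0.1733, -0.012, 0, 0, 0, 0, 0, -0.2267, -0.016, 0, 0, 0, 0, 0, -0.28, -0.02, 0, 0, 0, 0.0022, 0, -0.3333, -0.0227, 0, 0, 0, 0.0033, 0, -0.3867, -0.0267, 0, 0, 0, 0.0056]' | python3 steer.py|grep pos; echo '[0, -0.0533, -0.004, 0, 0, 0, 0, 0, -0.1067, -0.008, 0, 0, 0, 0, 0, -0.16, -0.0107, 0, 0, 0, 0, 0, -0.2067, -0.0147, 0, 0, 0, 0, 0, -0.2467, -0.0173, 0, 0, 0, 0, 0, -0.2667, -0.0187, 0, 0, 0, 0, 0, -0.2747, -0.0187, 0, 0, 0, 0, 0, -0.276, -0.0187, 0, 0, 0, 0]' | python3 steer.py|grep pos; python3 go.py .488 .261 .1 1.8
```

```text
tcp_pos: [0.4813, 0.054, 0.3192]
tcp_pos: [0.4897, 0.2597, 0.3188]
t 24.40 d [-0.0016  0.0022  0.2188] rot [-0.15 -0.06 -0.02] dist 0.219 tcp [0.4897 0.2597 0.3188]
```

Converted, 0.218 m / 0.75 = 0.2907, 0.205 m / 0.75 = 0.2733.

```bash
echo '[0, -0.002, 0.0027, 0.02, 0, 0, 0, 0, -0.002, 0.0027, 0.0667, 0, 0, 0, 0, -0.002, 0.0027, 0.1267, 0, 0, 0, 0, -0.002, 0.0027, 0.1867, 0, 0, 0, 0, -0.002, 0.0027, 0.24, 0, 0, 0, 0, -0.002, 0.0027, 0.2733, 0, 0, 0, 0, -0.002, 0.0027, 0.2907, 0, 0, 0, 0, -0.002, 0.0027, 0.2907, 0, 0, 0]' | python3 steer.py|grep pos; python3 go.py .488 .261 .045 1.8; echo '[0, 0, 0, 0.02, 0, 0, 0, 0, 0, 0, 0.04, 0, 0, 0, 0, 0, 0, 0.0573, 0, 0, 0, 0, 0, 0, 0.068, 0, 0, 0, 0, 0, 0, 0.0733, 0, 0, 0, 0, 0, 0, 0.0733, 0, 0, 0]' | python3 steer.py; python3 go.py .488 .261 .0395 1.8
```

```text
tcp_pos: [0.4877, 0.2589, 0.0992]
t 25.20 d [-0.0023 -0.0004  0.0542] rot [ 0.03 -0.21 -0.14] dist 0.054 tcp [0.4877 0.2589 0.0992]
time_s: 25.8
tcp_pos: [0.4892, 0.2612, 0.0464]
ee_rot: [[0.031, -1.0, 0.004], [-1.0, -0.031, 0.0], [0.0, -0.004, -1.0]]
wrist_force: [0.1, 0.6, -1.8]
gripper_width: 0.455
gripper_force: 29.9
t 25.80 d [0.0001 0.0013 0.0069] rot [-0.22 -0.01 -0.05] dist 0.007 tcp [0.4892 0.2612 0.0464]
```

Converted, 0.0065 m / 0.75 = 0.0087, 0.006 m / 0.75 = 0.008.

```bash
echo '[0, 0, 0.0013, 0.002, 0, 0, 0, 0, 0, 0.0013, 0.004, 0, 0, 0, 0, 0, 0.0013, 0.006, 0, 0, 0, 0, 0, 0.0013, 0.0073, 0, 0, 0, 0, 0, 0.0013, 0.008, 0, 0, 0, 0, 0, 0.0013, 0.0087, 0, 0, 0, 0, 0, 0.0013, 0.0087, 0, 0, 0]' | python3 steer.py; python3 go.py .488 .261 .0395 1.8
```

```text
time_s: 26.5
tcp_pos: [0.488, 0.2613, 0.0395]
ee_rot: [[0.031, -1.0, 0.003], [-1.0, -0.031, -0.0], [0.0, -0.003, -1.0]]
wrist_force: [-0.1, 0.1, -0.7]
gripper_width: 0.456
gripper_force: 29.9
t 26.50 d [ 0.0003 -0.      0.    ] rot [-0.2  -0.02 -0.03] dist 0.000 tcp [0.488  0.2613 0.0395]
```

Converted, 0.001 m / 0.75 = 0.0013, 0.0006 m / 0.75 = 0.0008.

```bash
echo '[0, 0, 0, 0.0008, 0, 0, 0, 0, 0, 0, 0.0013, 0, 0, 0, 0, 0, 0, 0.0013, 0, 0, 0]' | python3 steer.py|grep -E 'pos|force'
```

```text
tcp_pos: [0.488, 0.2613, 0.0394]
wrist_force: [-1.0, -0.4, 5.1]
gripper_force: 29.9
```

Converted, -0.125 m / 0.75 = -0.1667, -0.08 m / 0.75 = -0.1067.

```bash
echo '[0.5, 0, 0, 0, 0, 0, 0, 0.6, 0, 0, 0, 0, 0, 0, 0.71, 0, 0, 0, 0, 0, 0, 0.71, 0, 0, 0, 0, 0, 0, 0.71, 0, 0, -0.0133, 0, 0, 0, 0.71, 0, 0, -0.0533, 0, 0, 0, 0.71, 0, 0, -0.1067, 0, 0, 0, 0.71, 0, 0, -0.1667, 0, 0, 0]' | python3 steer.py|grep pos; echo '[0.71, 0, 0, -0.06, 0, 0, 0, 0.71, 0, 0, -0.12, 0, 0, 0, 0.71, 0, 0, -0.1667, 0, 0, 0, 0.71, 0, 0, -0.2, 0, 0, 0]' | python3 steer.py|grep pos; python3 go.py .561 -.239 .315 -1.2;python3 - <<'E'
from m import *
G['ng']=(.488,.259,-49,41,76,2,42)
for n in('scene','top'): measure(cloud(capture(n)),['ng','sg','tb'])
E
```

```text
tcp_pos: [0.487, 0.2608, 0.1647]
tcp_pos: [0.4874, 0.2614, 0.3178]
t 28.00 d [ 0.5024 -0.0581  0.0018] rot [-0.45  0.18  2.97] dist 0.506 tcp [0.4874 0.2614 0.3178]
ng 428 ytip 0.2463 yleft 0.2624 y0 0.2543 x near 0.4763 far 0.5118 thick 0.0355 yaw n -21.9 f 0.7 top 0.0883
sg 356 ytip 0.3797 yleft 0.3922 y0 0.3853 x near 0.4716 far 0.5066 thick 0.0351 yaw n -19.0 f -0.4 top 0.0780
tb 476 ytip -0.2584 yleft -0.2409 y0 -0.2495 x near 0.5425 far 0.5851 thick 0.0426 yaw n -11.4 f -0.0 top 0.0714
ng 270 ytip 0.2483 yleft 0.2492 y0 0.2452 x near 0.4697 far 0.5112 thick 0.0415 yaw n -14.6 f 6.2 top 0.0921
tb 335 ytip -0.2567 yleft -0.2377 y0 -0.2451 x near 0.5400 far 0.5831 thick 0.0431 yaw n -1.6 f 2.0 top 0.0721
```

Green is down, top at 88 mm as expected. Last is black.

Converted, 0.358 m / 0.75 = 0.4773, -0.008 m / 0.75 = -0.0107, 2.6 degrees / 90 = 0.0289.

```bash
echo '[0.71, 0.0333, -0.004, 0, 0, 0, 0.0022, 0.71, 0.0933, -0.0107, 0, 0, 0, 0.0056, 0.71, 0.1573, -0.0173, 0, 0, 0, 0.0089, 0.71, 0.2213, -0.0253, 0, 0, 0, 0.0111, 0.71, 0.2853, -0.0333, 0, 0, 0, 0.0156, 0.71, 0.3493, -0.04, 0, 0, 0, 0.02, 0.71, 0.4133, -0.0467, 0, 0, 0, 0.0244, 0.71, 0.4773, -0.0547, 0, 0, 0, 0.0289]' | python3 steer.py|grep pos; python3 go.py .561 -.240 .315 -1.2; echo '[0.71, 0.06, -0.0067, 0, 0, 0, 0.0033, 0.71, 0.1133, -0.012, 0, 0, 0, 0.0033, 0.71, 0.1533, -0.0147, 0, 0, 0, 0.0033, 0.71, 0.18, -0.016, 0, 0, 0, 0.0033, 0.71, 0.192, -0.016, 0, 0, 0, 0.0033, 0.71, 0.192, -0.016, 0, 0, 0, 0.0033, 0.71, 0.192, -0.016, 0, 0, 0, 0.0033]' | python3 steer.py|grep pos; python3 go.py .561 -.240 .1 -1.2
```

```text
tcp_pos: [0.5384, -0.0972, 0.3136]
t 28.90 d [ 0.1425 -0.0247 -0.0013] rot [-0.17  0.    0.36] dist 0.145 tcp [ 0.5384 -0.0972  0.3136]
tcp_pos: [0.5488, -0.2387, 0.3137]
t 29.60 d [ 0.0012 -0.0116  0.2137] rot [-0.18  0.02  0.09] dist 0.214 tcp [ 0.5488 -0.2387  0.3137]
```

Converted, 0.213 m / 0.75 = 0.284, 0.205 m / 0.75 = 0.2733.

```bash
echo '[0.71, 0.0013, -0.0156, 0.02, 0, 0, 0, 0.71, 0.0013, -0.0156, 0.08, 0, 0, 0, 0.71, 0.0013, -0.0156, 0.14, 0, 0, 0, 0.71, 0.0013, -0.0156, 0.2, 0, 0, 0, 0.71, 0.0013, -0.0156, 0.2467, 0, 0, 0, 0.71, 0.0013, -0.0156, 0.2733, 0, 0, 0, 0.71, 0.0013, -0.0156, 0.284, 0, 0, 0, 0.71, 0.0013, -0.0156, 0.284, 0, 0, 0]' | python3 steer.py|grep pos; python3 go.py .561 -.240 .039 -1.2
```

```text
tcp_pos: [0.5611, -0.2398, 0.0993]
t 30.40 d [0.0002 0.0002 0.0603] rot [-0.04  0.02  0.13] dist 0.060 tcp [ 0.5611 -0.2398  0.0993]
```

Converted, 0.061 m / 0.75 = 0.0813, 0.059 m / 0.75 = 0.0787.

```bash
echo '[0.71, 0, 0, 0.0267, 0, 0, 0, 0.71, 0, 0, 0.0533, 0, 0, 0, 0.71, 0, 0, 0.0707, 0, 0, 0, 0.71, 0, 0, 0.0787, 0, 0, 0, 0.71, 0, 0, 0.0813, 0, 0, 0, 0.71, 0, 0, 0.0813, 0, 0, 0]' | python3 steer.py|grep pos; echo '[0, 0, 0, 0, 0, 0, 0, 0, 0, 0, 0, 0, 0, 0, 0, 0, 0, 0, 0, 0, 0, 0, 0, 0, 0, 0, 0, 0, 0, 0, 0, 0, 0, 0, 0, 0, 0, 0, 0, 0, 0, 0]' | python3 steer.py; echo '[0, 0, 0, -0.0133, 0, 0, 0, 0, 0, 0, -0.04, 0, 0, 0, 0, 0, 0, -0.08, 0, 0, 0, 0, 0, 0, -0.14, 0, 0, 0, 0, 0, 0, -0.2, 0, 0, 0, 0, 0, 0, -0.2667, 0, 0, 0, 0, 0, 0, -0.3267, 0, 0, 0, 0, 0, 0, -0.3733, 0, 0, 0]' | python3 steer.py | tail -4; python3 go.py .568 .268 .32 1.8
```

```text
tcp_pos: [0.5622, -0.2408, 0.0406]
time_s: 31.6
tcp_pos: [0.5615, -0.2407, 0.0404]
ee_rot: [[-0.02, -1.0, 0.003], [-1.0, 0.02, -0.0], [0.0, -0.003, -1.0]]
wrist_force: [-1.7, 0.8, 3.3]
gripper_width: 0.489
gripper_force: 30.0
ee_rot: [[-0.02, -1.0, 0.008], [-1.0, 0.02, -0.001], [0.001, -0.008, -1.0]]
wrist_force: [1.2, -0.0, -1.8]
gripper_width: 0.49
gripper_force: 30.0
t 32.40 d [-0.5088  0.0028  0.0032] rot [-0.44 -0.06 -2.93] dist 0.509 tcp [ 0.5608 -0.2407  0.3237]
```

Converted, -0.29 m / 0.75 = -0.3867, -0.25 m / 0.75 = -0.3333, -2.3 degrees / 90 = -0.0256.

```bash
echo '[0, -0.024, 0, 0, 0, 0, 0, 0, -0.0667, 0, 0, 0, 0, -0.0033, 0, -0.12, 0.0013, 0, 0, 0, -0.0067, 0, -0.1733, 0.0013, 0, 0, 0, -0.01, 0, -0.2267, 0.0013, 0, 0, 0, -0.0133, 0, -0.28, 0.0013, 0, 0, 0, -0.0178, 0, -0.3333, 0.0013, 0, 0, 0, -0.0222, 0, -0.3867, 0.0013, 0, 0, 0, -0.0256]' | python3 steer.py|grep pos; python3 go.py .568 .267 .32 1.8; echo '[0, -0.0533, 0, 0, 0, 0, 0, 0, -0.1067, 0, 0, 0, 0, -0.0033, 0, -0.16, 0.0013, 0, 0, 0, -0.0067, 0, -0.2067, 0.0013, 0, 0, 0, -0.0067, 0, -0.2467, 0.0013, 0, 0, 0, -0.0067, 0, -0.2733, 0.0013, 0, 0, 0, -0.0067, 0, -0.288, 0.0013, 0, 0, 0, -0.0067, 0, -0.2893, 0.0013, 0, 0, 0, -0.0067]' | python3 steer.py|grep pos; python3 go.py .568 .267 .1 1.8
```

```text
tcp_pos: [0.5649, 0.051, 0.32]
t 33.20 d [-2.159e-01 -7.600e-03  1.000e-04] rot [-0.21  0.01 -0.62] dist 0.216 tcp [0.5649 0.051  0.32  ]
tcp_pos: [0.5598, 0.2669, 0.3194]
t 34.00 d [ 1.000e-04 -7.600e-03  2.194e-01] rot [-0.16 -0.03  0.02] dist 0.220 tcp [0.5598 0.2669 0.3194]
```

Converted, 0.219 m / 0.75 = 0.292, 0.218 m / 0.75 = 0.2907.

```bash
echo '[0, 0, -0.0103, 0.0067, 0, 0, 0, 0, 0, -0.0103, 0.0667, 0, 0, 0, 0, 0, -0.0103, 0.1267, 0, 0, 0, 0, 0, -0.0103, 0.1867, 0, 0, 0, 0, 0, -0.0103, 0.24, 0, 0, 0, 0, 0, -0.0103, 0.2733, 0, 0, 0, 0, 0, -0.0103, 0.2907, 0, 0, 0, 0, 0, -0.0103, 0.292, 0, 0, 0]' | python3 steer.py|grep pos; python3 go.py .568 .267 .045 1.8; echo '[0, 0, 0, 0.02, 0, 0, 0, 0, 0, 0, 0.04, 0, 0, 0, 0, 0, 0, 0.0573, 0, 0, 0, 0, 0, 0, 0.0667, 0, 0, 0, 0, 0, 0, 0.072, 0, 0, 0, 0, 0, 0, 0.072, 0, 0, 0]' | python3 steer.py; python3 go.py .568 .267 .0404 1.8
```

```text
tcp_pos: [0.5682, 0.2648, 0.0991]
t 34.80 d [-0.0023  0.0002  0.0541] rot [-0.04 -0.14 -0.12] dist 0.054 tcp [0.5682 0.2648 0.0991]
time_s: 35.4
tcp_pos: [0.5687, 0.2665, 0.0469]
ee_rot: [[0.031, -1.0, 0.004], [-1.0, -0.031, -0.0], [0.0, -0.004, -1.0]]
wrist_force: [0.5, 0.1, -1.2]
gripper_width: 0.489
gripper_force: 30.0
t 35.40 d [-0.0006  0.0007  0.0065] rot [-0.21 -0.02 -0.03] dist 0.007 tcp [0.5687 0.2665 0.0469]
```

Converted, 0.0063 m / 0.75 = 0.0084, 0.006 m / 0.75 = 0.008.

```bash
echo '[0, 0, 0, 0.002, 0, 0, 0, 0, 0, 0, 0.004, 0, 0, 0, 0, 0, 0, 0.006, 0, 0, 0, 0, 0, 0, 0.0073, 0, 0, 0, 0, 0, 0, 0.008, 0, 0, 0, 0, 0, 0, 0.0084, 0, 0, 0, 0, 0, 0, 0.0084, 0, 0, 0]' | python3 steer.py|grep -E 'pos|force'; echo '[0, 0, 0, 0.0007, 0, 0, 0, 0, 0, 0, 0.0007, 0, 0, 0]' | python3 steer.py|grep -E 'pos|force'
```

```text
tcp_pos: [0.5686, 0.2665, 0.0405]
wrist_force: [-0.0, -0.6, -1.0]
gripper_force: 30.0
tcp_pos: [0.5687, 0.2665, 0.0404]
wrist_force: [-0.8, -0.4, 0.7]
gripper_force: 30.0
```

Converted, 0.0006 m / 0.75 = 0.0008, 0.0004 m / 0.75 = 0.0005.

```bash
echo '[0, 0, 0, 0.0005, 0, 0, 0, 0, 0, 0, 0.0008, 0, 0, 0, 0, 0, 0, 0.0008, 0, 0, 0]' | python3 steer.py|grep -E 'pos|wrist_f'; echo '[0.5, 0, 0, 0, 0, 0, 0, 0.6, 0, 0, 0, 0, 0, 0, 0.71, 0, 0, 0, 0, 0, 0, 0.71, 0, 0, 0, 0, 0, 0, 0.71, 0, 0, -0.0133, 0, 0, 0, 0.71, 0, 0, -0.0533, 0, 0, 0, 0.71, 0, 0, -0.1067, 0, 0, 0, 0.71, 0, 0, -0.1667, 0, 0, 0]' | python3 steer.py|grep pos; echo '[0.71, 0, 0, -0.06, 0, 0, 0, 0.71, 0, 0, -0.12, 0, 0, 0, 0.71, 0, 0, -0.1667, 0, 0, 0, 0.71, 0, 0, -0.2, 0, 0, 0, 0.71, 0, 0, -0.2, 0, 0, 0]' | python3 steer.py|grep pos; echo '[0.71, 0.0533, 0, 0, 0, 0, 0, 0.71, 0.1067, 0, 0, 0, 0, 0, 0.71, 0.16, 0, 0, 0, 0, 0, 0.71, 0.2133, 0, 0, 0, 0, 0, 0.71, 0.2667, 0, 0, 0, 0, 0, 0.71, 0.3067, 0, 0, 0, 0, 0, 0.71, 0.3333, 0, 0, 0, 0, 0, 0.71, 0.3333, 0, 0, 0, 0, 0]' | python3 steer.py|grep pos
python3 - <<'E'
from m import *
G['nb']=(.568,.259,-49,36,58,13,45);G['ng']=(.488,.259,-49,41,76,2,42)
G['nm']=(.4065,.2575,-58,48,89,2,40);G['np']=(.645,.261,-53,43,74,7,41)
for n in('scene','top'):
  c=capture(n);measure(cloud(c),['nm','ng','nb','np','sm','sg','sb','sp'])
  s=c['pixels'][110:240,240:400,::-1] if n=='scene' else c['pixels'][120:240,130:290,::-1]
  cv2.imwrite('pics/f_%s.png'%n,cv2.resize(s,None,fx=4,fy=4))
E
```

```text
tcp_pos: [0.5687, 0.2665, 0.0404]
wrist_force: [-1.2, 0.0, 5.6]
tcp_pos: [0.5676, 0.2661, 0.1655]
tcp_pos: [0.5692, 0.2671, 0.3205]
tcp_pos: [0.5748, 0.0143, 0.3143]
nm 430 ytip 0.2450 yleft 0.2610 y0 0.2528 x near 0.4041 far 0.4302 thick 0.0261 yaw n -0.8 f 1.8 top 0.1016
ng 430 ytip 0.2469 yleft 0.2627 y0 0.2545 x near 0.4781 far 0.5118 thick 0.0337 yaw n -27.5 f -0.4 top 0.0891
nb 364 ytip 0.2479 yleft 0.2577 y0 0.2536 x near 0.5528 far 0.5935 thick 0.0406 yaw n -20.5 f 1.1 top 0.0709
np 467 ytip 0.2478 yleft 0.2605 y0 0.2538 x near 0.6334 far 0.6682 thick 0.0348 yaw n -25.9 f 3.3 top 0.0869
sm 459 ytip 0.3754 yleft 0.3900 y0 0.3825 x near 0.3927 far 0.4246 thick 0.0319 yaw n -25.8 f 1.8 top 0.0997
sg 366 ytip 0.3794 yleft 0.3922 y0 0.3858 x near 0.4723 far 0.5070 thick 0.0347 yaw n -20.1 f -2.5 top 0.0790
sb 353 ytip 0.3740 yleft 0.3889 y0 0.3811 x near 0.5475 far 0.5876 thick 0.0401 yaw n -22.7 f 0.7 top 0.0713
sp 461 ytip 0.3748 yleft 0.3907 y0 0.3815 x near 0.6301 far 0.6622 thick 0.0320 yaw n -26.8 f 1.9 top 0.0914
nm 328 ytip 0.2464 yleft 0.2702 y0 0.2588 x near 0.3874 far 0.4287 thick 0.0412 yaw n -0.4 f -2.3 top 0.1034
ng 230 ytip 0.2543 yleft 0.2704 y0 0.2641 x near 0.4677 far 0.5065 thick 0.0387 yaw n -1.8 f -9.2 top 0.0924
sm 420 ytip 0.3765 yleft 0.3990 y0 0.3874 x near 0.3824 far 0.4231 thick 0.0406 yaw n 2.1 f 2.6 top 0.0999
sg 343 ytip 0.3801 yleft 0.3988 y0 0.3872 x near 0.4626 far 0.5038 thick 0.0412 yaw n 3.4 f 2.5 top 0.0823
sb 342 ytip 0.3749 yleft 0.3949 y0 0.3867 x near 0.5410 far 0.5854 thick 0.0444 yaw n 2.9 f 4.7 top 0.0739
sp 391 ytip 0.3759 yleft 0.3972 y0 0.3873 x near 0.6205 far 0.6588 thick 0.0384 yaw n 4.1 f 5.9 top 0.0946
```

View pics/f_scene.png

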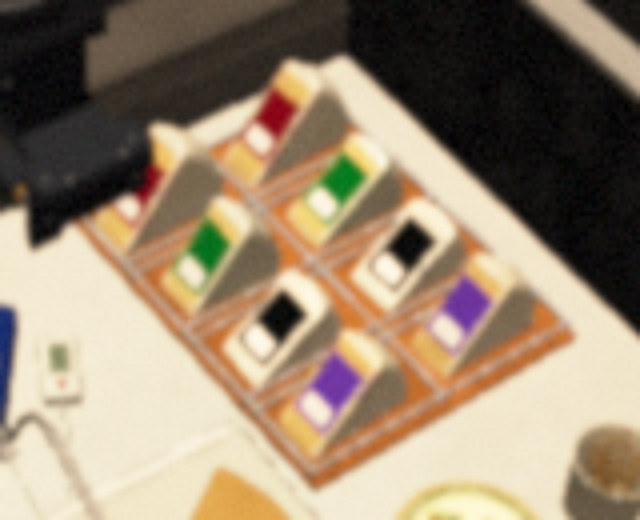

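View pics/f_top.png

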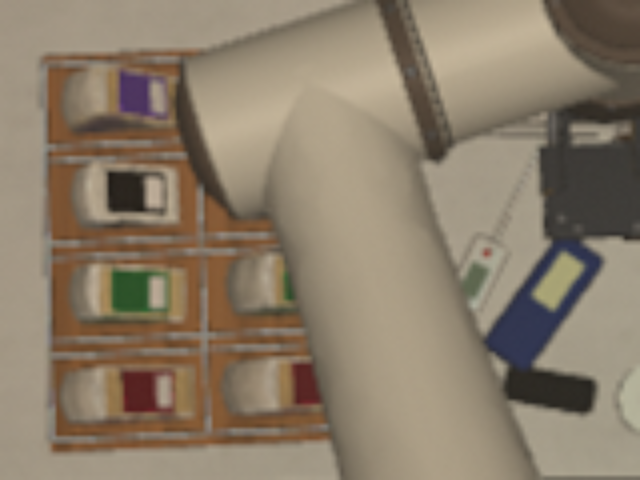

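The scene crop shows all four new wedges upright in the right-hand cells: maroon (145,185), green (215,250), black (280,320) and purple (340,390). Each is beside its display twin, and the heights match standing on the cell floor. The top crop shows the displays unmoved, the new wedges partly hidden by the arm. The arm is well clear, so I'm handing in.

```bash
python3 -c "
from station import r, capture, finish_job
print(finish_job())"
```

```text
the job is handed in; nothing more can be done
None
```

I moved all four wedges into the right-hand cells beside their own cheeses (maroon, green, black, purple from near to far), standing upright and fully down with the displays left in place, and handed the job in at about 39 s; no verdict came back.

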